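Switch the bench rig on in order

ROBOT

A 7-joint arm with a two-finger parallel gripper is mounted at the origin on a cart in front of the work surface, level with it; the furniture and walls round the work are solid. World frame = base frame: x ahead of the robot, y to its left, z up, the work surface at z = 0. Lengths are in m, angles in rad, forces in N, time in s.
With the tool pointing down it reaches from about 0.4 to 0.85 m from the base axis. Payload 4.5 kg.
Tool frame: the origin (TCP) lies on the centre line of the jaws, within the pads' length; the fingertips stand 11 mm ahead of it and the grasp point (between the pads) lies 8 mm behind it; z points along the fingers, y is the line along which they close (so a half turn about z gives the same grasp; the last joint's range is limited). The gripper opens to 88 mm and grips with 3 to 60 N. Pads are 18 mm wide; open, the fingers measure 123 mm over their backs; the gripper's body (75 mm by 187 mm) begins 45 mm behind the grasp point.
Start: joints at [1.269, 0.689, -0.195, 1.565, 0.157, 0.902, -0.215], TCP at [0.206, -0.59, 0.25] pointing down, gripper open.
Joint ranges: [-3.01, 3.01], [-0.46, 2.08], [-1.47, 1.51], [0.13, 2.56], [-1, 4.14], [0.04, 2.09], [-2.66, 2.66]. Speed limits (rad/s): [2.57, 2.57, 3.14, 3.14, 3.14, 3.14, 3.14].

INTERFACE

Orientations are given as a unit quaternion [x, y, z, w].
In Python, from plant import * gives the robot as it stands. The module is installed in compiled form; this text tells all that it offers.
- The arm moves only by the tool send_rows, never from a script. Its argument "motion" is a list of rows, each an object of numbers: "x", "y", "z": the shift along the tool's x, y, z in cm; "rx", "ry", "rz": the turn, a rotation vector about the tool's x, y, z in rad; "jaw": the finger opening in cm, from 0 to 8.81. In form: [{"x": .., "y": .., "z": .., "rx": .., "ry": .., "rz": .., "jaw": ..}, ...]. A call has exactly 5 rows; each row shifts and turns the commanded pose from where the row before left it, along the tool's axes as they then stand; what a row does not reach is not made up. A row lasts 1/10 s, in which the tool goes at most 50 mm and 8.59 degrees, less where a joint would pass 70% of its speed; a pose out of reach is approached as far as the arm can. A call is refused whole if a number of a shift passes 5 or a number of a turn 0.15, either way. A call with a gripper value outside its range is refused whole. The fingers move at their own pace and stop on an object; "grip_force" is the grip in N (left out, the last holds). Time passes only in rows, so rows that do not move let the fingers close, or fill a call up. It gives the time, the measured TCP pose, the force, the opening and the grip force at its end, in the units of the state.
- get_state(): the state, without advancing time (a new reading comes with each control period).
- snapshot(name): name is "side" or "top" or "wrist"; returns a dict with "img" (384x512x3 uint8, red, green, blue), "vertical_fov" (degrees; the focal length in pixels is half the picture's height over the tangent of half this angle, whatever the lens; pixels are square), "cx", "cy" (the principal point, pixels), "D" ([k1, k2, p1, p2, k3] as OpenCV has them; the pictures are not rectified), "extrinsics" (4x4, takes a point from camera to world coordinates). Camera axes: x right, y up, looking along -z (the intrinsics and any distortion apply to the point x, -y, -z); pixel columns grow to the right and rows downward; lengths in m; the calibration is good to about 2 mm. A picture is of the moment at which its call begins. There is no depth.
- finish_job(): hands the job in; it is judged then, once.
The state is a dict: "clock": time; "q": joint angles; "qd": joint speeds; "joint_torque": joint torques, N m; "tool_pos": TCP position; "eef_rot": TCP orientation; "contact_force": force on the tool from outside, world axes, zero at the start; "moment": the same for the moment, N m; "opening": opening from 0.0 (shut) to 1.0 (fully open); "finger_force": force on a finger pad.
Only numpy, scipy, OpenCV 4.12 (cv2) and the standard library are available. Lean on these libraries where they do the work, as an engineer would, in place of code of your own. Each camera call takes 0.05 s, during which the arm holds its last target. There are 200 camera calls.

TASK

Switch the bench rig on: with the fingertips, push in the key of three desk switches one after another, first the large round key, then the square key, then the long bar key, each straight down with one light push until it is nearly or fully down, where it stays. Leave the small round key alone, do not lift or shove any switch or press hard, and disturb nothing else on the bench.

Things in the scene. Friction and masses are not known exactly. Their poses are not given: they have to be found in the camera images.
- round_switch: loose desk switch: grey body 74 x 74 mm, its face 34 mm above the bench, on rubber feet, 0.4 to 0.8 kg, with one white large round key, 42 mm across, in its middle. Origin: centre of its underside, on the bench; z up.
- round_switch_top (a point): centre of the top face of that switch's large round key; 55 mm above the bench while the key is out, sinks with the key
- round_switch_key (a joint): how far this key is pushed in, m: 0 out (start), 0.010 at its hard stop. It slides straight down against about 2.5 N of friction, has no spring and stays where it is left; from about 0.006 the switch is on. The white cap rides on a soft pad that also gives about 0.55 mm per N (up to 8 mm) and springs back: it is 1.4 mm down while the key slides
- square_switch: loose desk switch: grey body 74 x 74 mm, its face 34 mm above the bench, on rubber feet, 0.4 to 0.8 kg, with one white square key, 36 x 36 mm, in its middle. Origin: centre of its underside, on the bench; z up.
- square_switch_top (a point): centre of the top face of that switch's square key; 55 mm above the bench while the key is out, sinks with the key
- square_switch_key (a joint): how far this key is pushed in, m: 0 out (start), 0.010 at its hard stop. It slides straight down against about 2.5 N of friction, has no spring and stays where it is left; from about 0.006 the switch is on. The white cap rides on a soft pad that also gives about 0.55 mm per N (up to 8 mm) and springs back: it is 1.4 mm down while the key slides
- bar_switch: loose desk switch: grey body 74 x 74 mm, its face 34 mm above the bench, on rubber feet, 0.4 to 0.8 kg, with one white long bar key, 22 mm (along the switch's x) by 60 mm (along its y), in its middle. Origin: centre of its underside, on the bench; z up.
- bar_switch_top (a point): centre of the top face of that switch's long bar key; 55 mm above the bench while the key is out, sinks with the key
- bar_switch_key (a joint): how far this key is pushed in, m: 0 out (start), 0.010 at its hard stop. It slides straight down against about 2.5 N of friction, has no spring and stays where it is left; from about 0.006 the switch is on. The white cap rides on a soft pad that also gives about 0.55 mm per N (up to 8 mm) and springs back: it is 1.4 mm down while the key slides
- small_switch: loose desk switch: grey body 74 x 74 mm, its face 34 mm above the bench, on rubber feet, 0.4 to 0.8 kg, with one white small round key, 22 mm across, about half as wide as the large round one, in its middle. Origin: centre of its underside, on the bench; z up. This switch is not to be operated.
- small_switch_top (a point): centre of the top face of that switch's small round key; 55 mm above the bench while the key is out, sinks with the key
- small_switch_key (a joint): how far this key is pushed in, m: 0 out (start), 0.010 at its hard stop. It slides straight down against about 2.5 N of friction, has no spring and stays where it is left; from about 0.006 the switch is on. The white cap rides on a soft pad that also gives about 0.55 mm per N (up to 8 mm) and springs back: it is 1.4 mm down while the key slides
- petri_dish: bystander, loose: flat clear petri dish with lid, 58 mm across, 13 mm high. Origin: centre of its underside
- sample_pot: bystander, loose: round specimen pot with a red screw cap, 46 mm across, 57 mm high. Origin: centre of its underside
- purple_vial: bystander, loose: small upright vial with a purple cap, 23 mm across, 54 mm high. Origin: centre of its underside
- red_vial: bystander, loose: small upright vial with a red cap, 23 mm across, 54 mm high. Origin: centre of its underside
- stopcock: bystander, loose: small plastic three-way stopcock lying on the bench, 26 x 44 x 17 mm. Origin: centre of its underside

How it is judged:
On the way, in this order (a step that is already met when the one before it is completed fails the run):
1. the large round key is in (value of joint round_switch_key above 0.006 m), for 0.2 s.
2. the square key is in (value of joint square_switch_key above 0.006 m), for 0.2 s.
3. the bar key is in (value of joint bar_switch_key above 0.006 m), for 0.2 s.
At the end, for the whole second after the job is handed in: The large round, square and bar keys are each pushed in more than 6 mm of their 10 mm, the small round key less than 2 mm; the switches stand level and at rest within 25 mm of where they stood, and so do the bystanders (value of joint each of round_switch_key, square_switch_key, bar_switch_key above 0.006 m and value of joint small_switch_key below 0.002 m and distance of each of round_switch, square_switch, bar_switch, small_switch, petri_dish, sample_pot, purple_vial, red_vial, stopcock from where it was at the start of the episode below 0.025 m and angle between each of round_switch, square_switch, bar_switch, small_switch's own z axis and vertical below 0.15 rad and linear speed of each of round_switch, square_switch, bar_switch, small_switch below 0.02 m/s); the robot touches nothing.
It fails at once if the square key goes in before the large round one is in, or the bar key before the square one ((value of joint square_switch_key above 0.003 m and value of joint round_switch_key below 0.006 m) or (value of joint bar_switch_key above 0.003 m and value of joint square_switch_key below 0.006 m)).
It fails at once if the small round key is pushed in (over 2 mm) (value of joint small_switch_key above 0.002 m).
It fails at once if a switch is pressed with more than 20 N (contact force between any of the arm, the fingers and round_switch above 20 N or contact force between any of the arm, the fingers and square_switch above 20 N or contact force between any of the arm, the fingers and bar_switch above 20 N or contact force between any of the arm, the fingers and small_switch above 20 N).
It fails at once if a switch is lifted (10 mm), tipped (0.15 rad) or shoved (25 mm) (height (world z) of any of round_switch, square_switch, bar_switch, small_switch above 0.01 m or angle between any of round_switch, square_switch, bar_switch, small_switch's own z axis and vertical above 0.15 rad or distance of any of round_switch, square_switch, bar_switch, small_switch from where it was at the start of the episode above 0.025 m).
It fails at once if a bystander is displaced (25 mm) or knocked over (distance of any of petri_dish, sample_pot, purple_vial, red_vial, stopcock from where it was at the start of the episode above 0.025 m or angle between any of petri_dish, sample_pot, purple_vial, red_vial, stopcock's own z axis and vertical above 0.5 rad).
It also fails if it takes over 42 s, if anything falls off the work surface, if the arm or the gripper's body presses on something with over 40 N, if the wrist force passes 120 N, or if a joint passes its speed limit or range.

## Working session

There is one attempt and no reset: what is moved stays moved. The work goes in short steps, Python scripts to look and compute and a tool call to move; the robot and the scene stay as the last step left them, time stands still between calls to the robot, and variables do not carry over. Pictures are saved under pics/ and viewed, at most 10 in all, crops included, and the job is handed in when it is done.

Besides the shell and the picture viewer there is one more tool, called after "Emit:" as name([rows], argument=value, ...), one row to a line, values as JSON. send_rows: Moves the arm, as the interface text tells. Its arguments: {"type":"object","properties":{"motion":{"type":"array"},"grip_force":{"type":"number"}},"required":["motion"]}

```bash
mkdir -p pics
python3 - <<'E'
from plant import *
import cv2,pickle
s=get_state();print({k:s[k] for k in('clock','tool_pos','eef_rot','contact_force','opening')})
d={n:snapshot(n) for n in('top','side')}
pickle.dump(d,open('d.pkl','wb'))
for n in d:
  cv2.imwrite(f'pics/{n}0.png',d[n]['img'][:,:,::-1]);print(n,d[n]['vertical_fov'],d[n]['cx'],d[n]['cy'],d[n]['D'],d[n]['extrinsics'])
E
```

```text
{'clock': 0.0, 'tool_pos': array([ 0.20570034, -0.58954053,  0.24890716]), 'eef_rot': array([ 9.85931284e-01,  1.67148693e-01, -2.06824457e-04, -8.80335556e-04]), 'contact_force': array([ 0.04930415,  0.232744  , -0.34200583]), 'opening': 0.9995296599474308}
top 42.919233325403376 255.50344575230295 191.12722119732547 [-0.09123513  0.          0.          0.          0.        ] [[ 0.02689383  0.9878446  -0.15310051  0.32642406]
 [-0.99950953  0.02903127  0.01174228 -0.21624397]
 [ 0.01604425  0.15270962  0.98814086  1.02572608]
 [ 0.          0.          0.          1.        ]]
side 42.40468121260078 250.67434592072365 194.9066780235269 [0.0603989 0.        0.        0.        0.       ] [[-0.98233951  0.08395954 -0.16721207  0.3009554 ]
 [-0.18667342 -0.37896443  0.90638788  0.6981392 ]
 [ 0.01273248  0.92159468  0.38794475  0.44878953]
 [ 0.          0.          0.          1.        ]]
```

View pics/top0.png

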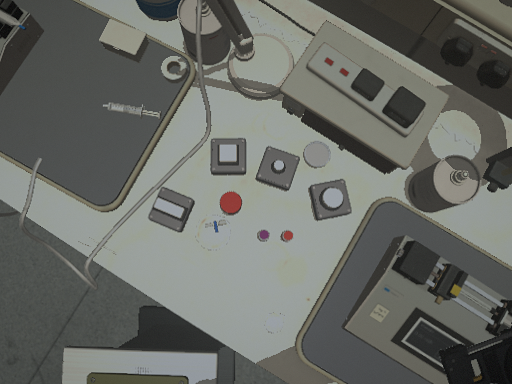

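View pics/side0.png

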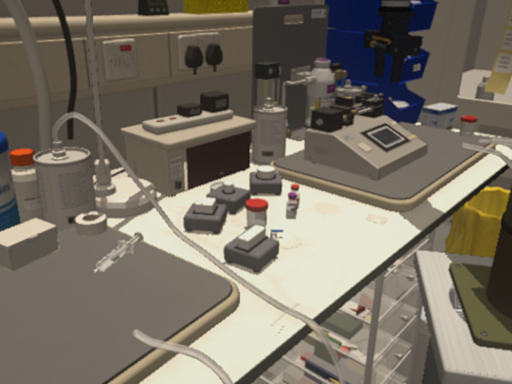

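The top view shows the bar key at about (170,206), square (228,153), small round (278,166) and large round (332,198). The pot is at (231,203), the vials at (263,235) and (287,236), and the stopcock at (215,227). A hose passes near the bar switch, and an instrument box sits behind the round one. The side view confirms this layout.

```bash
cat > h.py <<'E'
import numpy as np,cv2,pickle
def KM(c):
    h=c['img'].shape[0];f=h/2/np.tan(np.radians(c['vertical_fov']/2))
    return np.array([[f,0,c['cx']],[0,f,c['cy']],[0,0,1.]])
def ray(c,p):
    u=cv2.undistortPoints(np.array([[p]],float),KM(c),np.array(c['D'],float))[0,0]
    E=np.array(c['extrinsics']);d=E[:3,:3]@np.array([u[0],-u[1],-1.]);return E[:3,3],d/np.linalg.norm(d)
def plane(c,p,z):
    o,d=ray(c,p);return o+d*(z-o[2])/d[2]
def tri(c1,p1,c2,p2):
    a,d=ray(c1,p1);b,e=ray(c2,p2)
    s=np.linalg.lstsq(np.c_[d,-e],b-a,rcond=None)[0];P,Q=a+s[0]*d,b+s[1]*e
    return (P+Q)/2,np.linalg.norm(P-Q)
E
python3 - <<'E'
from h import *
d=pickle.load(open('d.pkl','rb'));c=d['top'];im=c['img'].astype(int)
for n,(u,v) in dict(round=(332,198),square=(228,153),small=(278,166),bar=(170,206)).items():
    # cap: bright blob inside grey body
    w=im[v-22:v+23,u-22:u+23].min(2)
    m=(w>140).astype(np.uint8)
    N,L,S,C=cv2.connectedComponentsWithStats(m,connectivity=4)
    k=L[22,22]
    cs,_=cv2.findContours((L==k).astype(np.uint8),cv2.RETR_EXTERNAL,cv2.CHAIN_APPROX_NONE)
    r=cv2.minAreaRect(cs[0]);p=C[k]+[u-22,v-22]
    bp=cv2.boxPoints(r)+[u-22,v-22]
    W=[plane(c,q,.055) for q in bp]
    e1,e2=W[1]-W[0],W[2]-W[1]
    L_=e1 if np.linalg.norm(e1)>np.linalg.norm(e2) else e2
    print(n,p,plane(c,p,.055).round(4),'sides',np.linalg.norm(e1).round(3),np.linalg.norm(e2).round(3),'long dir deg',np.degrees(np.arctan2(L_[1],L_[0])).round(1),'area',S[k][4])
for n,p,z in [('pot',(231,203),.057),('pv',(263,235),.054),('rv',(287,236),.054),('boxcornerL z.1',(281,95),.1),('boxfront z.1',(405,162),.1)]:
    print(n,plane(c,p,z).round(3))
# 3x enlargement of both
a=cv2.resize(c['img'][120:250,120:380],None,fx=3,fy=3,interpolation=cv2.INTER_CUBIC)
cv2.imwrite('pics/crop_top.png',a[:,:,::-1])
b=cv2.resize(d['side']['img'][100:290,50:310],None,fx=3,fy=3,interpolation=cv2.INTER_CUBIC)
cv2.imwrite('pics/crop_side.png',b[:,:,::-1])
E
```

```text
round [332.75874126 197.21328671] [ 0.469  -0.3839  0.055 ] sides 0.038 0.037 long dir deg -43.9 area 286
square [227.5 152.5] [ 0.5547 -0.1686  0.055 ] sides 0.031 0.031 long dir deg -178.1 area 256
small [278.53731343 164.67164179] [ 0.5325 -0.2731  0.055 ] sides 0.018 0.017 long dir deg -42.9 area 67
bar [168.60218978 207.39051095] [ 0.4388 -0.0548  0.055 ] sides 0.019 0.058 long dir deg -111.4 area 274
pot [ 0.451 -0.179  0.057]
pv [ 0.389 -0.245  0.054]
rv [ 0.389 -0.293  0.054]
boxcornerL z.1 [ 0.665 -0.273  0.1  ]
boxfront z.1 [ 0.536 -0.519  0.1  ]
```

View pics/crop_top.png

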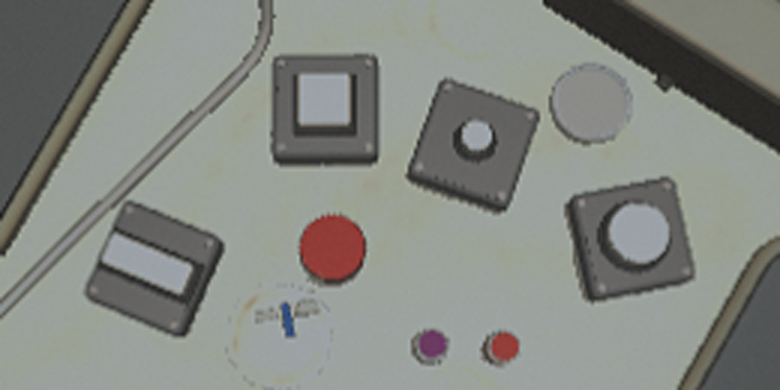

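View pics/crop_side.png

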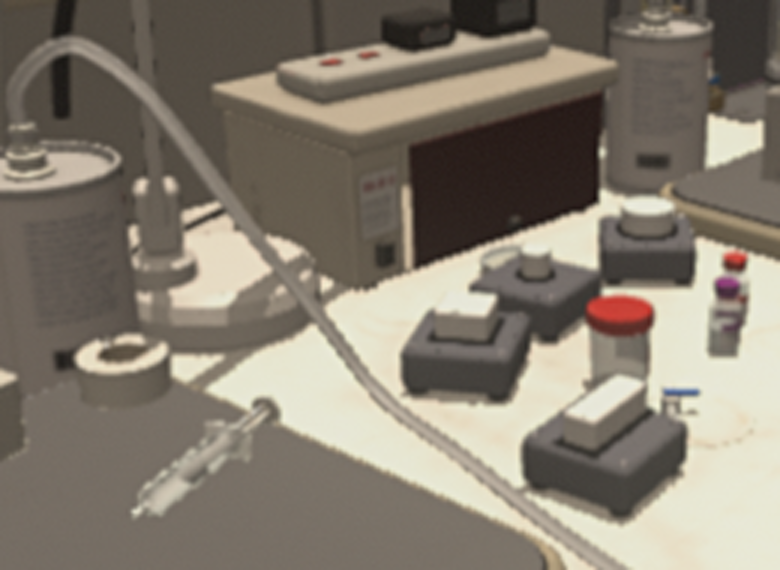

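The crops show a clear area around the switches. The hose comes down to the bench near top (208,130) / side (177,230), then lies along the bench past the bar switch. The petri dish is either the disc by the small switch or the faint ring at (213,232).

Run:
```python
from h import *
d=pickle.load(open('d.pkl','rb'));c,s=d['top'],d['side']
def proj(c,P):
    E=np.linalg.inv(np.array(c['extrinsics']));q=E[:3,:3]@P+E[:3,3];q=q*[1,-1,-1]
    return cv2.projectPoints(q[None],np.zeros(3),np.zeros(3),KM(c),np.array(c['D'],float))[0].ravel().round(0)
T=np.array([.206,-.59,.25]);print('tcp',proj(c,T),proj(s,T))
for n,p,q in [('bend',(208,130),(177,230)),('boxTL',(283,88),(177,147)),('boxTR',(408,165),(255,122)),
  ('round',(332.8,197.2),(265.5,172)),('square',(227.5,152.5),(206,205)),('bar',(168.6,207.4),(252,237)),('devtop',(403,240),(313,143))]:
    P,e=tri(c,p,s,q);print(n,P.round(3),'gap',e.round(4))
# hose: for top pixels, side projections for heights
for p in [(206,110),(203,90),(200,60)]:
    print(p,[(z,plane(c,p,z).round(2)[:2].tolist(),proj(s,plane(c,p,z)).tolist()) for z in(0,.1,.2,.3)])
```

```text
tcp [481. 347.] [385.  74.]
bend [ 0.605 -0.124  0.011] gap 0.0155
boxTL [ 0.655 -0.277  0.132] gap 0.0238
boxTR [ 0.52  -0.515  0.132] gap 0.0073
round [ 0.468 -0.386  0.047] gap 0.0041
square [ 0.554 -0.169  0.048] gap 0.0055
bar [ 0.438 -0.054  0.048] gap 0.0033
devtop [ 0.376 -0.517  0.086] gap 0.0175
(206, 110) [(0, [0.66, -0.12], [144.0, 233.0]), (0.1, [0.63, -0.13], [159.0, 185.0]), (0.2, [0.6, -0.14], [175.0, 134.0]), (0.3, [0.56, -0.14], [192.0, 78.0])]
(203, 90) [(0, [0.71, -0.11], [120.0, 233.0]), (0.1, [0.67, -0.12], [137.0, 185.0]), (0.2, [0.63, -0.13], [154.0, 133.0]), (0.3, [0.6, -0.14], [173.0, 77.0])]
(200, 60) [(0, [0.78, -0.1], [84.0, 232.0]), (0.1, [0.73, -0.11], [103.0, 184.0]), (0.2, [0.69, -0.12], [123.0, 132.0]), (0.3, [0.65, -0.13], [144.0, 76.0])]
```

Emit:
send_rows([
  {"rz": 0.145, "jaw": 0},
  {"rz": 0.145, "jaw": 0},
  {"rz": 0.145, "jaw": 0},
  {"z": -1, "jaw": 0},
  {"jaw": 0},
], grip_force=5)

```text
schema error: expected keys x, y, z, rx, ry, rz, jaw
```

```bash
cat > go.py <<'E'
import sys
from plant import *
from scipy.spatial.transform import Rotation as R
import numpy as np
T=dict(round=(.469,-.384),square=(.555,-.169),bar=(.4388,-.0548))
s=get_state();r=R.from_quat(s['eef_rot'])
print(s['clock'],s['tool_pos'].round(4),s['contact_force'].round(2),s['opening'].round(3),'tilt',r.as_matrix()[:,2].round(3))
for n,(x,y) in T.items():
    print(n,(100*r.inv().apply(np.array([x,y,.09])-s['tool_pos'])).round(2))
E
python3 go.py
```

```text
Traceback (most recent call last):
  File "go.py", line 7, in <module>
    print(s['clock'],s['tool_pos'].round(4),s['contact_force'].round(2),s['opening'].round(3),'tilt',r.as_matrix()[:,2].round(3))
                                                                        ^^^^^^^^^^^^^^^^^^
AttributeError: 'float' object has no attribute 'round'
```

Emit:
send_rows([
  {"x": 0, "y": 0, "z": 0, "rx": 0, "ry": 0, "rz": 0.145, "jaw": 0},
  {"x": 0, "y": 0, "z": 0, "rx": 0, "ry": 0, "rz": 0.145, "jaw": 0},
  {"x": 0, "y": 0, "z": 0, "rx": 0, "ry": 0, "rz": 0.145, "jaw": 0},
  {"x": 0, "y": 0, "z": -1, "rx": 0, "ry": 0, "rz": 0, "jaw": 0},
  {"x": 0, "y": 0, "z": 0, "rx": 0, "ry": 0, "rz": 0, "jaw": 0},
], grip_force=5)

```text
clock: 0.6
tool_pos: [0.2063, -0.5908, 0.261]
eef_rot: [0.999, -0.048, 0.0, 0.001]
contact_force: [-0.0, 0.1, -0.3]
opening: 0.569
finger_force: 0.0
```

```bash
sed -i "s/s\['opening'\].round(3)/s['opening']/" go.py; python3 go.py
```

```text
0.6 [ 0.2063 -0.5908  0.261 ] [-0.    0.05 -0.26] 0.5692519745590822 tilt [ 0.001 -0.002 -1.   ]
round [ 24.16 -23.13  17.08]
square [ 30.66 -45.35  17.04]
bar [ 18.01 -55.61  17.  ]
```

Emit:
send_rows([
  {"x": 2.6, "y": -2.5, "z": 0, "rx": 0, "ry": 0, "rz": 0, "jaw": 0},
  {"x": 2.6, "y": -2.5, "z": 0, "rx": 0, "ry": 0, "rz": 0, "jaw": 0},
  {"x": 2.6, "y": -2.5, "z": 0, "rx": 0, "ry": 0, "rz": 0, "jaw": 0},
  {"x": 2.6, "y": -2.5, "z": 0, "rx": 0, "ry": 0, "rz": 0, "jaw": 0},
  {"x": 2.6, "y": -2.5, "z": 0, "rx": 0, "ry": 0, "rz": 0, "jaw": 0},
])

```text
clock: 1.1
tool_pos: [0.3487, -0.4777, 0.26]
eef_rot: [0.999, -0.048, 0.0, 0.0]
contact_force: [0.3, -0.3, 0.1]
opening: 0.112
finger_force: 0.0
```

Emit:
send_rows([
  {"x": 2.6, "y": -2.5, "z": 0, "rx": 0, "ry": 0, "rz": 0, "jaw": 0},
  {"x": 2.6, "y": -2.5, "z": 0, "rx": 0, "ry": 0, "rz": 0, "jaw": 0},
  {"x": 2.6, "y": -2.5, "z": 2, "rx": 0, "ry": 0, "rz": 0, "jaw": 0},
  {"x": 2.6, "y": -2.5, "z": 3, "rx": 0, "ry": 0, "rz": 0, "jaw": 0},
  {"x": 0.8, "y": -0.6, "z": 3, "rx": 0, "ry": 0, "rz": 0, "jaw": 0},
])

```text
clock: 1.6
tool_pos: [0.4747, -0.38, 0.1795]
eef_rot: [0.999, -0.045, 0.003, -0.001]
contact_force: [1.0, 0.3, -0.8]
opening: 0.006
finger_force: 0.0
```

```bash
python3 go.py; python3 -c "
from plant import *
import cv2
for n in('top','wrist'): cv2.imwrite('pics/%s1.png'%n,snapshot(n)['img'][:,:,::-1])"
```

```text
1.6 [ 0.4747 -0.38    0.1795] [ 0.97  0.3  -0.76] 0.00630915320774546 tilt [ 0.005  0.002 -1.   ]
round [-0.57  0.47  8.95]
square [  6.07 -21.71   9.03]
bar [ -6.52 -32.05   8.99]
```

View pics/wrist1.png

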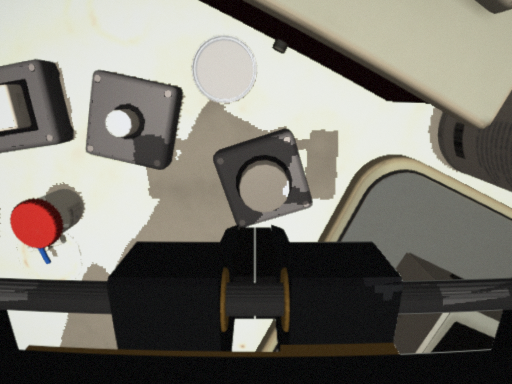

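View pics/top1.png

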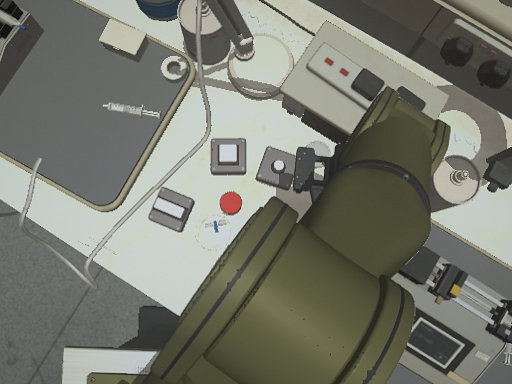

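The wrist view shows the large round key at about (264,187), uncovered just ahead of the fingertips. The top view shows the wrist link reaching over the edge of the box. I'll measure the key in the wrist picture and check the arm's clearance in the side view on the way down.

```bash
python3 - <<'E'
from plant import *
from h import *
w=snapshot('wrist');s=get_state();print(s['tool_pos'].round(4))
for n,p in [('roundL',(240,187)),('roundR',(290,187)),('roundc',(264,187)),('small',(122,123))]: print(n,plane(w,p,.055).round(4))
E
python3 go.py
```

```text
[ 0.4691 -0.3831  0.1785]
roundL [ 0.4693 -0.3691  0.055 ]
roundR [ 0.4656 -0.4101  0.055 ]
roundc [ 0.4676 -0.3888  0.055 ]
small [ 0.5301 -0.2813  0.055 ]
1.75 [ 0.4691 -0.3831  0.1785] [-0.69 -0.68 -0.38] 0.0035818809985262838 tilt [-0.003  0.002 -1.   ]
round [0.03 0.11 8.85]
square [  6.54 -22.11   8.87]
bar [ -6.12 -32.37   8.93]
```

Emit:
send_rows([
  {"x": -0.5, "y": 0.4, "z": 2, "rx": 0, "ry": 0, "rz": 0, "jaw": 0},
  {"x": 0, "y": 0, "z": 3, "rx": 0, "ry": 0, "rz": 0, "jaw": 0},
  {"x": 0, "y": 0, "z": 2, "rx": 0, "ry": 0, "rz": 0, "jaw": 0},
  {"x": 0, "y": 0, "z": 0.5, "rx": 0, "ry": 0, "rz": 0, "jaw": 0},
  {"x": 0, "y": 0, "z": 0, "rx": 0, "ry": 0, "rz": 0, "jaw": 0},
])

```text
clock: 2.25
tool_pos: [0.4637, -0.3893, 0.1057]
eef_rot: [0.999, -0.05, 0.0, 0.001]
contact_force: [0.3, -0.1, -0.0]
opening: 0.009
finger_force: 0.0
```

```bash
python3 go.py; python3 -c "
from plant import *
import cv2
for n in('side',): cv2.imwrite('pics/%s2.png'%n,snapshot(n)['img'][:,:,::-1])"
```

```text
2.25 [ 0.4637 -0.3893  0.1057] [ 0.27 -0.05 -0.03] 0.008972200381777443 tilt [ 0.    -0.001 -1.   ]
round [ 0.48 -0.58  1.57]
square [  6.88 -22.84   1.55]
bar [ -5.83 -33.03   1.53]
```

View pics/side2.png

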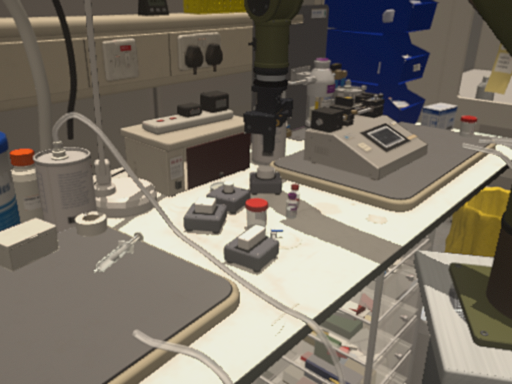

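The side view shows the arm standing upright over the round switch, with the wrist well clear of the box. The wrist and top measurements of the key agree to 5 mm, and its width comes out at 41 mm against the given 42 mm.

Emit:
send_rows([
  {"x": 0.4, "y": -0.3, "z": 1.5, "rx": 0, "ry": 0, "rz": 0, "jaw": 0},
  {"x": 0, "y": 0, "z": 1.5, "rx": 0, "ry": 0, "rz": 0, "jaw": 0},
  {"x": 0, "y": 0, "z": 0.5, "rx": 0, "ry": 0, "rz": 0, "jaw": 0},
  {"x": 0, "y": 0, "z": 0, "rx": 0, "ry": 0, "rz": 0, "jaw": 0},
  {"x": 0, "y": 0, "z": 0, "rx": 0, "ry": 0, "rz": 0, "jaw": 0},
])

```text
clock: 2.8
tool_pos: [0.4685, -0.3851, 0.0695]
eef_rot: [0.999, -0.05, -0.0, 0.0]
contact_force: [-0.0, 0.3, -0.7]
opening: 0.007
finger_force: 0.0
```

```bash
python3 go.py
```

```text
2.8 [ 0.4685 -0.3851  0.0695] [-0.    0.34 -0.7 ] 0.006507123012722743 tilt [-0. -0. -1.]
round [ 0.04 -0.12 -2.05]
square [  6.47 -22.36  -2.05]
bar [ -6.22 -32.58  -2.05]
```

Emit:
send_rows([
  {"x": 0, "y": 0, "z": 0.4, "rx": 0, "ry": 0, "rz": 0, "jaw": 0},
  {"x": 0, "y": 0, "z": 0.4, "rx": 0, "ry": 0, "rz": 0, "jaw": 0},
  {"x": 0, "y": 0, "z": 0.4, "rx": 0, "ry": 0, "rz": 0, "jaw": 0},
  {"x": 0, "y": 0, "z": 0.2, "rx": 0, "ry": 0, "rz": 0, "jaw": 0},
  {"x": 0, "y": 0, "z": 0, "rx": 0, "ry": 0, "rz": 0, "jaw": 0},
])

```text
clock: 3.3
tool_pos: [0.469, -0.3856, 0.0557]
eef_rot: [0.999, -0.05, 0.0, 0.0]
contact_force: [1.4, -0.9, 1.9]
opening: 0.007
finger_force: 0.9
```

Emit:
send_rows([
  {"x": 0, "y": 0, "z": 0, "rx": 0, "ry": 0, "rz": 0, "jaw": 0},
  {"x": 0, "y": 0, "z": 0, "rx": 0, "ry": 0, "rz": 0, "jaw": 0},
  {"x": 0, "y": 0, "z": 0, "rx": 0, "ry": 0, "rz": 0, "jaw": 0},
  {"x": 0, "y": 0, "z": 0, "rx": 0, "ry": 0, "rz": 0, "jaw": 0},
  {"x": 0, "y": 0, "z": 0, "rx": 0, "ry": 0, "rz": 0, "jaw": 0},
])

```text
clock: 3.8
tool_pos: [0.4686, -0.3852, 0.0558]
eef_rot: [0.999, -0.05, 0.0, 0.0]
contact_force: [0.6, -1.1, 1.7]
opening: 0.006
finger_force: 0.8
```

```bash
python3 go.py
```

```text
3.8 [ 0.4686 -0.3852  0.0558] [ 0.61 -1.06  1.7 ] 0.006316234094386684 tilt [ 0. -0. -1.]
round [ 0.03 -0.12 -3.42]
square [  6.46 -22.37  -3.42]
bar [ -6.24 -32.58  -3.43]
```

Emit:
send_rows([
  {"x": 0, "y": 0, "z": -2, "rx": 0, "ry": 0, "rz": 0, "jaw": 0},
  {"x": 0, "y": 0, "z": -4, "rx": 0, "ry": 0, "rz": 0, "jaw": 0},
  {"x": 0, "y": 0, "z": -3, "rx": 0, "ry": 0, "rz": 0, "jaw": 0},
  {"x": 0.9, "y": -3, "z": 0, "rx": 0, "ry": 0, "rz": 0, "jaw": 0},
  {"x": 0.9, "y": -3, "z": 0, "rx": 0, "ry": 0, "rz": 0, "jaw": 0},
])

```text
clock: 4.3
tool_pos: [0.4918, -0.3274, 0.1466]
eef_rot: [0.999, -0.051, 0.0, 0.0]
contact_force: [1.5, 0.5, -1.2]
opening: 0.004
finger_force: 0.0
```

Emit:
send_rows([
  {"x": 0.9, "y": -3, "z": 0, "rx": 0, "ry": 0, "rz": 0, "jaw": 0},
  {"x": 0.9, "y": -3, "z": 0, "rx": 0, "ry": 0, "rz": 0, "jaw": 0},
  {"x": 0.9, "y": -3, "z": 0, "rx": 0, "ry": 0, "rz": 0, "jaw": 0},
  {"x": 0.9, "y": -3, "z": 0, "rx": 0, "ry": 0, "rz": 0, "jaw": 0},
  {"x": 1, "y": -3, "z": 0, "rx": 0, "ry": 0, "rz": 0, "jaw": 0},
])

```text
clock: 4.8
tool_pos: [0.5522, -0.1808, 0.1452]
eef_rot: [0.999, -0.05, -0.001, -0.0]
contact_force: [1.2, 0.0, -0.2]
opening: 0.005
finger_force: 0.0
```

Emit:
send_rows([
  {"x": 0, "y": -1.4, "z": 0, "rx": 0, "ry": 0, "rz": 0, "jaw": 0},
  {"x": 0, "y": 0, "z": 0, "rx": 0, "ry": 0, "rz": 0, "jaw": 0},
  {"x": 0, "y": 0, "z": 0, "rx": 0, "ry": 0, "rz": 0, "jaw": 0},
  {"x": 0, "y": 0, "z": 0, "rx": 0, "ry": 0, "rz": 0, "jaw": 0},
  {"x": 0, "y": 0, "z": 0, "rx": 0, "ry": 0, "rz": 0, "jaw": 0},
])

```text
clock: 5.3
tool_pos: [0.5536, -0.1707, 0.1457]
eef_rot: [0.999, -0.051, -0.0, 0.001]
contact_force: [0.6, 0.4, 0.1]
opening: 0.004
finger_force: 0.0
```

```bash
python3 go.py; python3 -c "
from plant import *
import cv2
for n in('wrist',): cv2.imwrite('pics/%s3.png'%n,snapshot(n)['img'][:,:,::-1])"
```

```text
5.3 [ 0.5536 -0.1707  0.1457] [0.59 0.43 0.15] 0.003930615057235602 tilt [-0.001 -0.001 -1.   ]
round [-6.24 22.08  5.6 ]
square [ 0.12 -0.19  5.57]
bar [-12.6  -10.36   5.57]
```

View pics/wrist3.png

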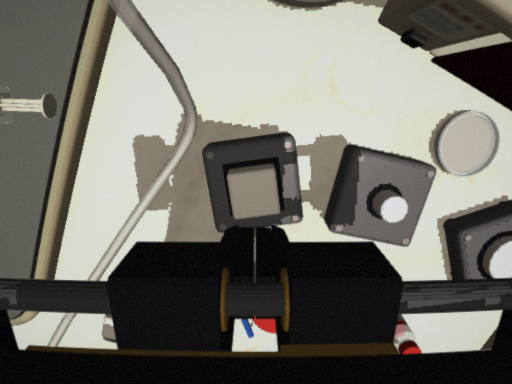

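The wrist view shows the square key centred at about (255,192), in line with the jaw centre column. The round switch is still standing at the right.

Emit:
send_rows([
  {"x": 0.1, "y": -0.1, "z": 2.5, "rx": 0, "ry": 0, "rz": 0, "jaw": 0},
  {"x": 0, "y": 0, "z": 3, "rx": 0, "ry": 0, "rz": 0, "jaw": 0},
  {"x": 0, "y": 0, "z": 2.1, "rx": 0, "ry": 0, "rz": 0, "jaw": 0},
  {"x": 0, "y": 0, "z": 0, "rx": 0, "ry": 0, "rz": 0, "jaw": 0},
  {"x": 0, "y": 0, "z": 0, "rx": 0, "ry": 0, "rz": 0, "jaw": 0},
])

```text
clock: 5.85
tool_pos: [0.5554, -0.1683, 0.0699]
eef_rot: [0.999, -0.05, -0.0, 0.0]
contact_force: [0.6, 0.3, 0.1]
opening: 0.006
finger_force: 0.0
```

```bash
python3 go.py
```

```text
5.85 [ 0.5554 -0.1683  0.0699] [0.62 0.28 0.06] 0.006304653984120447 tilt [-0. -0. -1.]
round [-6.44 22.33 -2.  ]
square [-0.04  0.08 -2.01]
bar [-12.74 -10.13  -2.01]
```

Emit:
send_rows([
  {"x": 0, "y": 0, "z": 0.4, "rx": 0, "ry": 0, "rz": 0, "jaw": 0},
  {"x": 0, "y": 0, "z": 0.4, "rx": 0, "ry": 0, "rz": 0, "jaw": 0},
  {"x": 0, "y": 0, "z": 0.4, "rx": 0, "ry": 0, "rz": 0, "jaw": 0},
  {"x": 0, "y": 0, "z": 0.25, "rx": 0, "ry": 0, "rz": 0, "jaw": 0},
  {"x": 0, "y": 0, "z": 0, "rx": 0, "ry": 0, "rz": 0, "jaw": 0},
])

```text
clock: 6.35
tool_pos: [0.5562, -0.168, 0.0553]
eef_rot: [0.999, -0.05, 0.001, 0.0]
contact_force: [0.9, -1.1, 2.7]
opening: 0.007
finger_force: 1.0
```

Emit:
send_rows([
  {"x": 0, "y": 0, "z": 0, "rx": 0, "ry": 0, "rz": 0, "jaw": 0},
  {"x": 0, "y": 0, "z": 0, "rx": 0, "ry": 0, "rz": 0, "jaw": 0},
  {"x": 0, "y": 0, "z": 0, "rx": 0, "ry": 0, "rz": 0, "jaw": 0},
  {"x": 0, "y": 0, "z": 0, "rx": 0, "ry": 0, "rz": 0, "jaw": 0},
  {"x": 0, "y": 0, "z": 0, "rx": 0, "ry": 0, "rz": 0, "jaw": 0},
])

```text
clock: 6.85
tool_pos: [0.5557, -0.1676, 0.0553]
eef_rot: [0.999, -0.05, 0.0, 0.0]
contact_force: [1.4, -1.0, 2.2]
opening: 0.004
finger_force: 1.0
```

```bash
python3 go.py
```

```text
6.85 [ 0.5557 -0.1676  0.0553] [ 1.38 -1.03  2.17] 0.004229894676139952 tilt [ 0. -0. -1.]
round [-6.49 22.39 -3.47]
square [-0.06  0.14 -3.47]
bar [-12.75 -10.07  -3.48]
```

Next I lift off and go to the bar switch: x −12.75, y −10.07.

Emit:
send_rows([
  {"x": 0, "y": 0, "z": -2, "rx": 0, "ry": 0, "rz": 0, "jaw": 0},
  {"x": 0, "y": 0, "z": -4, "rx": 0, "ry": 0, "rz": 0, "jaw": 0},
  {"x": 0, "y": 0, "z": -3, "rx": 0, "ry": 0, "rz": 0, "jaw": 0},
  {"x": -2.5, "y": -2, "z": 0, "rx": 0, "ry": 0, "rz": 0, "jaw": 0},
  {"x": -2.5, "y": -2, "z": 0, "rx": 0, "ry": 0, "rz": 0, "jaw": 0},
])

```text
clock: 7.35
tool_pos: [0.509, -0.1225, 0.1458]
eef_rot: [0.999, -0.05, 0.0, -0.0]
contact_force: [-0.2, 0.4, -1.4]
opening: 0.004
finger_force: 0.0
```

Emit:
send_rows([
  {"x": -2.5, "y": -2, "z": 0, "rx": 0, "ry": 0, "rz": 0, "jaw": 0},
  {"x": -2.5, "y": -2, "z": 0, "rx": 0, "ry": 0, "rz": 0, "jaw": 0},
  {"x": -2.7, "y": -2, "z": 0, "rx": 0, "ry": 0, "rz": 0, "jaw": 0},
  {"x": 0, "y": 0, "z": 0, "rx": 0, "ry": 0, "rz": 0, "jaw": 0},
  {"x": 0, "y": 0, "z": 0, "rx": 0, "ry": 0, "rz": 0, "jaw": 0},
])

```text
clock: 7.85
tool_pos: [0.4383, -0.055, 0.1451]
eef_rot: [0.999, -0.049, -0.001, -0.0]
contact_force: [0.5, 0.5, 0.5]
opening: 0.005
finger_force: 0.0
```

```bash
python3 go.py; python3 -c "
from plant import *
import cv2
for n in('wrist',): cv2.imwrite('pics/%s4.png'%n,snapshot(n)['img'][:,:,::-1])"
```

```text
7.85 [ 0.4383 -0.055   0.1451] [0.53 0.48 0.48] 0.005409909686981967 tilt [-0.002  0.    -1.   ]
round [ 6.28 32.44  5.5 ]
square [12.73 10.2   5.49]
bar [ 0.05 -0.03  5.51]
```

View pics/wrist4.png

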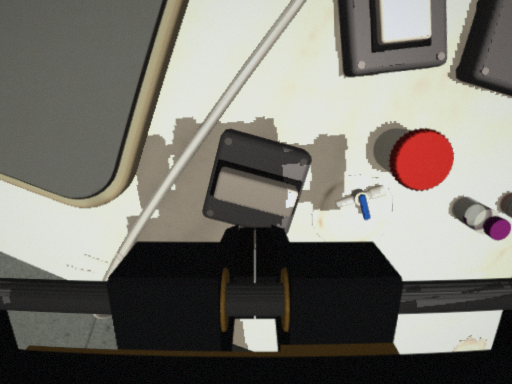

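The wrist view shows the bar key centred at about (257,188), in line with the jaws. The square key now sits low, and the pot, stopcock and vials haven't moved.

Emit:
send_rows([
  {"x": 0.1, "y": 0, "z": 2.5, "rx": 0, "ry": 0, "rz": 0, "jaw": 0},
  {"x": 0, "y": 0, "z": 3, "rx": 0, "ry": 0, "rz": 0, "jaw": 0},
  {"x": 0, "y": 0, "z": 2.1, "rx": 0, "ry": 0, "rz": 0, "jaw": 0},
  {"x": 0, "y": 0, "z": 0, "rx": 0, "ry": 0, "rz": 0, "jaw": 0},
  {"x": 0, "y": 0, "z": 0, "rx": 0, "ry": 0, "rz": 0, "jaw": 0},
])

```text
clock: 8.4
tool_pos: [0.4404, -0.0564, 0.0692]
eef_rot: [0.999, -0.05, -0.0, 0.0]
contact_force: [-0.1, -1.1, 0.2]
opening: 0.001
finger_force: 0.0
```

```bash
python3 go.py
```

```text
8.4 [ 0.4404 -0.0564  0.0692] [-0.1  -1.06  0.16] 0.0007757228365378533 tilt [-0. -0. -1.]
round [ 6.13 32.31 -2.07]
square [12.53 10.05 -2.08]
bar [-0.18 -0.14 -2.08]
```

Emit:
send_rows([
  {"x": 0, "y": 0, "z": 0.4, "rx": 0, "ry": 0, "rz": 0, "jaw": 0},
  {"x": 0, "y": 0, "z": 0.4, "rx": 0, "ry": 0, "rz": 0, "jaw": 0},
  {"x": 0, "y": 0, "z": 0.4, "rx": 0, "ry": 0, "rz": 0, "jaw": 0},
  {"x": 0, "y": 0, "z": 0.2, "rx": 0, "ry": 0, "rz": 0, "jaw": 0},
  {"x": 0, "y": 0, "z": 0, "rx": 0, "ry": 0, "rz": 0, "jaw": 0},
])

```text
clock: 8.9
tool_pos: [0.4408, -0.056, 0.0554]
eef_rot: [0.999, -0.05, 0.0, 0.0]
contact_force: [1.5, -1.2, 1.5]
opening: 0.007
finger_force: 1.0
```

Emit:
send_rows([
  {"x": 0, "y": 0, "z": 0, "rx": 0, "ry": 0, "rz": 0, "jaw": 0},
  {"x": 0, "y": 0, "z": 0, "rx": 0, "ry": 0, "rz": 0, "jaw": 0},
  {"x": 0, "y": 0, "z": 0, "rx": 0, "ry": 0, "rz": 0, "jaw": 0},
  {"x": 0, "y": 0, "z": 0, "rx": 0, "ry": 0, "rz": 0, "jaw": 0},
  {"x": 0, "y": 0, "z": 0, "rx": 0, "ry": 0, "rz": 0, "jaw": 0},
])

```text
clock: 9.4
tool_pos: [0.4404, -0.0556, 0.0554]
eef_rot: [0.999, -0.049, 0.0, -0.0]
contact_force: [1.4, -0.6, 1.1]
opening: 0.004
finger_force: 1.0
```

Emit:
send_rows([
  {"x": 0, "y": 0, "z": -2, "rx": 0, "ry": 0, "rz": 0, "jaw": 0},
  {"x": 0, "y": 0, "z": -4, "rx": 0, "ry": 0, "rz": 0, "jaw": 0},
  {"x": 0, "y": 0, "z": -4, "rx": 0, "ry": 0, "rz": 0, "jaw": 0},
  {"x": 0, "y": 0, "z": -4, "rx": 0, "ry": 0, "rz": 0, "jaw": 0},
  {"x": 0, "y": 0, "z": 0, "rx": 0, "ry": 0, "rz": 0, "jaw": 0},
])

```text
clock: 9.9
tool_pos: [0.4417, -0.0556, 0.1989]
eef_rot: [0.999, -0.049, 0.003, -0.0]
contact_force: [0.2, 0.1, -0.8]
opening: 0.004
finger_force: 0.0
```

```bash
python3 go.py; python3 -c "
from plant import *
import cv2
i=snapshot('side')['img'][130:290,150:330]
cv2.imwrite('pics/side5.png',cv2.resize(i,None,fx=3.5,fy=3.5)[:,:,::-1])"
```

```text
9.9 [ 0.4417 -0.0556  0.1989] [ 0.18  0.1  -0.81] 0.004376267996649188 tilt [ 0.006  0.    -1.   ]
round [ 5.89 32.42 10.91]
square [12.32 10.18 10.96]
bar [-0.37 -0.04 10.89]
```

View pics/side5.png

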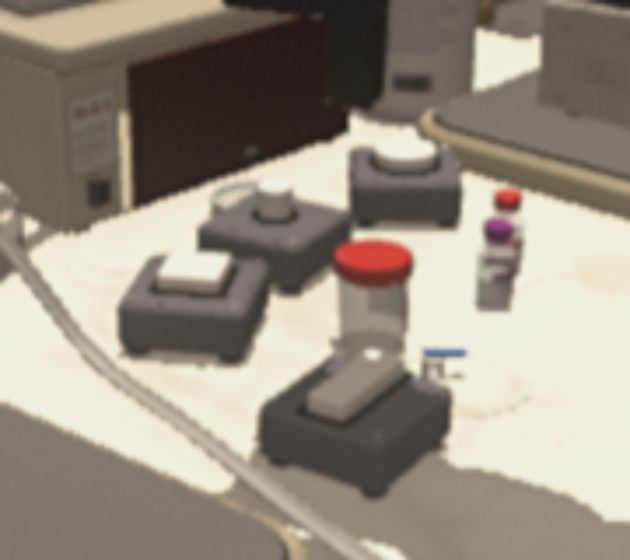

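The side crop shows the round (405,155), square (195,270) and bar (355,385) keys sunk. The small key at (275,200) is still out, nothing else has moved, and the arm is clear.

```bash
python3 -c "
from plant import *
print(finish_job())"
```

```text
the job is handed in; nothing more can be done
None
```

I pushed in the large round, square and bar keys in that order, each with one light push (about 2 N measured) to roughly 9 mm by the fingertip height. The last picture shows the small key still out and nothing else moved; I handed the job in at about 10 s, and no verdict was returned.

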